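# Hold a spring clip open around a card

## Robot

A 7-joint arm with a two-finger parallel gripper is mounted at the origin on a cart in front of the work surface, level with it; the furniture and walls round the work are solid. World frame = base frame: x ahead of the robot, y to its left, z up, the work surface at z = 0. Lengths are in m, angles in rad, forces in N, time in s.
With the tool pointing down it reaches from about 0.425 to 0.875 m from the base axis. Payload 8.4 kg.
Tool frame: the origin (TCP) lies on the centre line of the jaws, within the pads' length; the fingertips stand 8 mm ahead of it and the grasp point (between the pads) lies 11 mm behind it; z points along the fingers, y is the direction in which the jaws open and shut (so a half turn about z gives the same grasp; the last joint's range is limited). The gripper opens to 85 mm and grips with 20 to 120 N. Pads are 22 mm wide; open, the fingers measure 114 mm over their backs; the gripper's body (76 mm by 85 mm) begins 54 mm behind the grasp point. The pads swing forward as they close: fully open they stand 13 mm farther back than shut.
Start: joints at [-1.373, 0.333, 0.04, 1.465, -0.013, 1.343, -0.059], TCP at [0.19, 0.622, 0.239] pointing down, gripper open.
Joint ranges: [-2.58, 2.58], [-0.38, 2.09], [-1.3, 1.39], [0.25, 2.4], [-1.5, 4.64], [0.08, 2.09], [-2.65, 2.65]. Speed limits (rad/s): [2.22, 2.22, 2.79, 2.79, 3.14, 3.14, 3.14].

## Interface

Orientations are given as a rotation vector (axis times angle).
In Python, from plant import arm gives the robot as it stands.
- The arm moves only by the shell command python3 -m inch 'ROWS' [FORCE]. ROWS is JSON, a list of rows, each an object with "gripper": the closure, from 0 (fully open) to 1 (shut); "dp": the shift along the tool's x, y, z in m, a list of three; "roll": the turn about the tool's z in rad. In form: [{"gripper": gripper, "dp": [x, y, z], "roll": roll}, ...]. A call has 1 to 10 rows; each row shifts and turns the commanded pose from where the row before left it, along the tool's axes as they then stand; what a row does not reach is not made up. A row lasts 1/8 s, in which the tool goes at most 62.5 mm and 10.7 degrees, less where a joint would pass 70% of its speed; a pose out of reach is approached as far as the arm can. A call with a gripper value outside its range is refused whole. The fingers move at their own pace and stop on an object; FORCE is the grip in N (left out, the last holds). Time passes only in rows, so rows that do not move let the fingers close. It gives the time, the measured TCP pose, the force and the opening at its end, in the units of the state.
- arm.get_obs(): the state, without advancing time (a new reading comes with each control period).
- arm.grab_frame(name): name is "side" or "top"; returns the picture (400x640x3 uint8, blue, green, red); there is no depth.
- arm.camera_params(name): a dict with "camera_matrix" (3x3 intrinsics, pixels), "k1" (the pictures are not rectified: a ray, as slopes to the right and down, at radius r is drawn at 1 + k1 r^2 times it, then the intrinsics apply), "origin" and "rotation" of the camera in the world. Camera axes: x right, y down, z forward; pixel columns grow to the right and rows downward; lengths in m; the calibration is good to about 2 mm. A picture is of the moment at which its call begins. camera_params takes no time and is no camera call.
- arm.hand_in(): hands the job in, once; it reports no verdict.
The state is a dict: "t": time; "joints": joint angles; "qvel": joint speeds; "tau": joint torques, N m; "position": TCP position; "tcp_rot": TCP orientation; "contact_force": force on the tool from outside, world axes, zero at the start; "ft_torque": the same for the moment, N m; "width": opening from 0.0 (shut) to 1.0 (fully open).
Only numpy, scipy, OpenCV 4.12 (cv2) and the standard library are available. Lean on these libraries where they do the work, as an engineer would, in place of code of your own. Each camera call takes 0.05 s, during which the arm holds its last target.

## Task

Take the red spring clip out of the shallow tray by its two tails, squeeze them so that the jaws gape wide open, and bring the clip to the picture card in the wooden foot so that one upright edge of the card (left or right, either will do) stands between the open jaws, well inside them, without the clip touching the card or its foot. Finish while holding it there: still, wide open, in the air, not let go. Do not shove the card stand about, leave the tea light in the tray, and leave the salt shaker and the mug where they are.

Things in the scene. Friction and masses are not known exactly. Their poses are not given: they have to be found in the camera images.
- clip: red plastic spring clip (wide bag clip), 90 mm long, 44 mm wide, 65 g, lying on its side so that the hinge pin is upright. Origin: on the pin, at the underside. x points to the jaws, z up along the pin. Two mirrored halves, at +y and -y; this frame is the +y half's, and x is the clip's middle line while shut (fully open, each half is turned 0.28 rad outward). Let go, it snaps shut
- clip_grip (a point): where to squeeze, across y: between the two tails, 32 mm behind the pin, half-way up. Axes as clip. Tails end 45 mm behind the pin; splayed when shut, 49 mm over their ends, 42 mm here. Squeezed to the stop (5 N at first, 11 N at the end) they are parallel, 23 mm over the outsides; the jaw noses then lie 72 mm ahead of this point
- jaw_tip_a (a point): inner face of the nose of the clip's +y jaw, 41 mm ahead of the hinge pin, half-way up its width. Fully open, the jaws gape 24 mm at the noses and 22 mm half-way to the pin
- jaw_tip_b (a point): inner face of the nose of the clip's -y jaw, 41 mm ahead of the hinge pin, half-way up its width; meets the other when shut
- clip_jaw (a joint): how far the clip is open, rad between its halves: 0 shut, 0.56 fully open (stop)
- tray: shallow wooden tray, 148 (x) x 190 (y) x 30 mm high, walls and floor 4 mm, fixed to the worktop; origin under its centre
- card_stand: stiff white card, 3 mm thick, 110 mm wide, a red tomato drawn on the robot's side, upright in a wooden foot 60 (x) x 80 (y) x 20 mm; the card's top is 120 mm high. 0.7 kg, loose. Origin under its centre; x normal to the card, y along its width, z up: the upright edges lie at x = 0, y = +55 and -55 mm, 15 mm beyond the foot
- tea_light: small candle in a metal cup, 38 mm across, 16 mm high, loose in the tray ahead of the clip's jaws; origin at its underside; to be left in the tray
- salt_shaker: glass salt shaker, 44 mm across, 90 mm high, on the worktop beside the tray, loose; origin at its underside; to be left alone
- mug: white mug, 82 mm across, 94 mm high, on the worktop beside the tray, loose; origin at its underside; to be left alone
Things that resemble listed ones, but are neither listed nor needed, are in the scene too. There is more than one size of the clip; the job needs the larger.

How it is judged:
On the way:
1. the clip is held clear above the tray (height (world z) of clip above 0.033 m and contact force between clip and the fingers above 2 N and contact force between clip and tray below 0.1 N), for 0.1 s.
At the end, for the whole second after the job is handed in: Fingers hold the clip still, open over 0.45 rad, touching no stand, tray or shaker; one jaw nose each side of the card, 3 mm or more off its mid-plane, 10 to 40 mm inside an upright edge, 40 to 110 mm high; stand, shaker, mug upright within 20 mm of their places; tea light in the tray (contact force between clip and the fingers above 2 N and value of joint clip_jaw above 0.45 rad and linear speed of clip below 0.02 m/s and ((y of jaw_tip_a in the frame of card_stand between -0.045 and -0.015 m and y of jaw_tip_b in the frame of card_stand between -0.045 and -0.015 m) or (y of jaw_tip_a in the frame of card_stand between 0.015 and 0.045 m and y of jaw_tip_b in the frame of card_stand between 0.015 and 0.045 m)) and ((x of jaw_tip_a in the frame of card_stand above 0.003 m and x of jaw_tip_b in the frame of card_stand below -0.003 m) or (x of jaw_tip_b in the frame of card_stand above 0.003 m and x of jaw_tip_a in the frame of card_stand below -0.003 m)) and z of jaw_tip_a in the frame of card_stand between 0.04 and 0.11 m and z of jaw_tip_b in the frame of card_stand between 0.04 and 0.11 m and contact force between clip and card_stand below 0.2 N and contact force between clip and tray below 0.2 N and contact force between clip and salt_shaker below 0.2 N and distance of each of card_stand, salt_shaker, mug from where it was at the start of the episode below 0.02 m and angle between card_stand's own z axis and vertical below 0.1 rad and x of tea_light in the frame of tray between -0.07 and 0.07 m and y of tea_light in the frame of tray between -0.09 and 0.09 m and height (world z) of tea_light below 0.03 m and angle between each of salt_shaker, mug's own z axis and vertical below 0.2 rad); the arm keeps its last pose, push and grip.
It fails at once if the card stand is pushed more than 25 mm or tipped (distance of card_stand from where it was at the start of the episode above 0.025 m or angle between card_stand's own z axis and vertical above 0.25 rad).
It fails at once if the salt shaker or the mug is pushed more than 25 mm or tipped (distance of any of salt_shaker, mug from where it was at the start of the episode above 0.025 m or angle between any of salt_shaker, mug's own z axis and vertical above 0.3 rad).
It also fails if it takes over 29 s, if anything falls off the work surface, if the arm or the gripper's body presses on something with over 40 N, if the wrist force passes 120 N, or if a joint passes its speed limit or range.

## Working session

There is one attempt and no reset: what is moved stays moved. The work goes in short steps, Python scripts to look and compute and a shell command to move; the robot and the scene stay as the last step left them, time stands still between calls to the robot, and variables do not carry over. Pictures are saved under pics/ and viewed, and the job is handed in when it is done.

```bash
ls; mkdir -p pics; python3 - <<'E'
from plant import arm
import cv2
for n in ["side","top"]:
    f=arm.grab_frame(n); cv2.imwrite(f"pics/{n}0.png",f)
    print(n,arm.camera_params(n))
print(arm.get_obs())
E
```

```text
pics
side {'camera_matrix': array([[434.1927435,   0.       , 320.5845143],
       [  0.       , 434.1927435, 200.0350137],
       [  0.       ,   0.       ,   1.       ]]), 'k1': -0.0215374626942679, 'origin': array([ 1.39716402, -0.06107884,  0.77249838]), 'rotation': array([-1.71027355, -1.77890143,  0.75237817])}
top {'camera_matrix': array([[495.45575799,   0.        , 322.08811506],
       [  0.        , 495.45575799, 201.83286329],
       [  0.        ,   0.        ,   1.        ]]), 'k1': 0.033272977435361485, 'origin': array([ 0.39132093, -0.06637827,  1.13055303]), 'rotation': array([-2.11721838,  2.1320705 , -0.20894913])}
{'t': 0.1, 'joints': array([-1.37318263,  0.33384485,  0.0398912 ,  1.46614902, -0.01339583,
        1.34330305, -0.05850498]), 'qvel': array([ 1.67304815e-03, -8.93002203e-04, -7.45135699e-04, -2.23844427e-03,
       -1.35102282e-03, -1.32607165e-03,  7.08307810e-05]), 'tau': array([ 4.47676794e-03, -6.60017896e+01,  1.37026593e+00, -4.06476474e+01,
        1.68597477e-02,  8.84614710e-03, -1.52920637e-05]), 'position': array([0.19002977, 0.62119791, 0.23852402]), 'tcp_rot': array([-4.64564432e-01, -3.10694479e+00,  2.25279764e-03]), 'contact_force': array([-0.85538784, -0.10047677, -0.25892485]), 'ft_torque': array([-0.027205 ,  0.0172417,  0.0060556]), 'width': 0.9989123013019408}
```

View pics/side0.png

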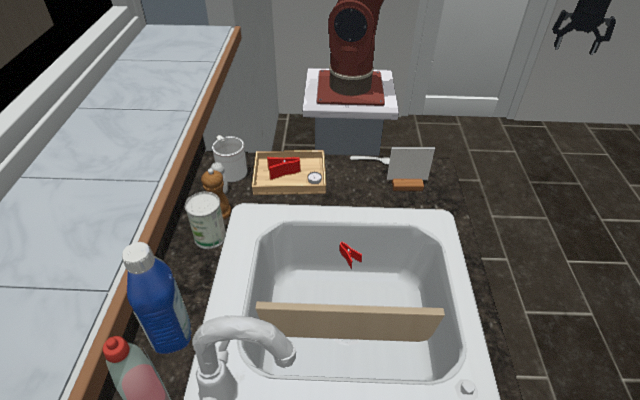

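View pics/top0.png

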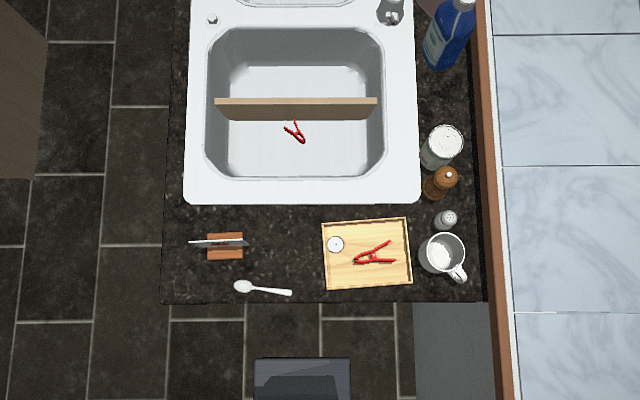

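The side view shows the tray at (290,172), the card at (410,165) and the mug at (228,158). In the top view the large clip is at (372,254) and the card at (220,243).

Candidates for the clip (top view): the red clip in the tray (372,254) and a smaller red clip in the sink (295,132). The tray one fits the description. Next I'll look at it close up.

```bash
python3 - <<'E'
import cv2,numpy as np
t=cv2.imread('pics/top0.png');s=cv2.imread('pics/side0.png')
a=cv2.resize(t[205:300,310:480],(765,428),interpolation=cv2.INTER_CUBIC);cv2.imwrite('pics/c1.png',a)
b=cv2.resize(s[130:200,200:340],(800,400),interpolation=cv2.INTER_CUBIC);cv2.imwrite('pics/c2.png',b)
c=cv2.resize(t[215:275,170:270],(800,480),interpolation=cv2.INTER_CUBIC);cv2.imwrite('pics/c3.png',c)
d=cv2.resize(s[130:200,370:460],(720,560),interpolation=cv2.INTER_CUBIC);cv2.imwrite('pics/c4.png',d)
E
```

```text
(no output)
```

View pics/c1.png

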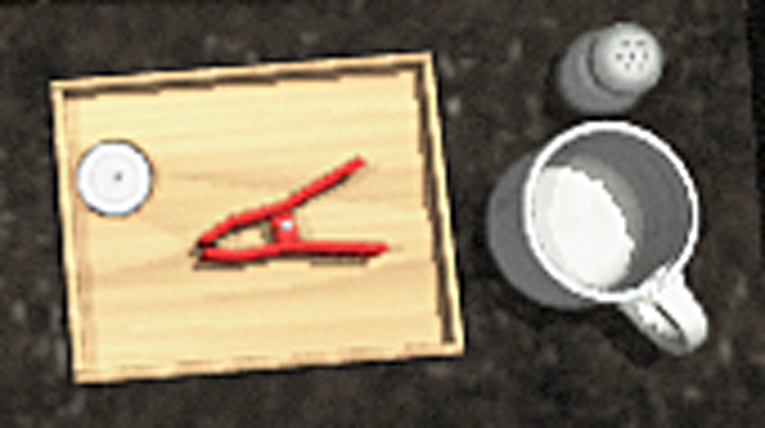

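View pics/c2.png

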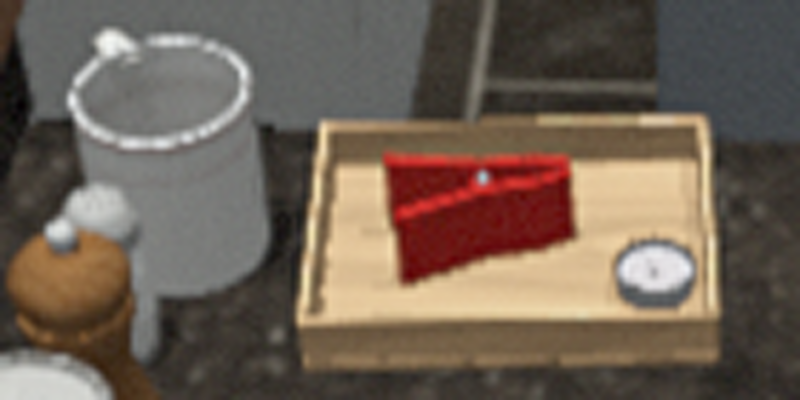

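View pics/c3.png

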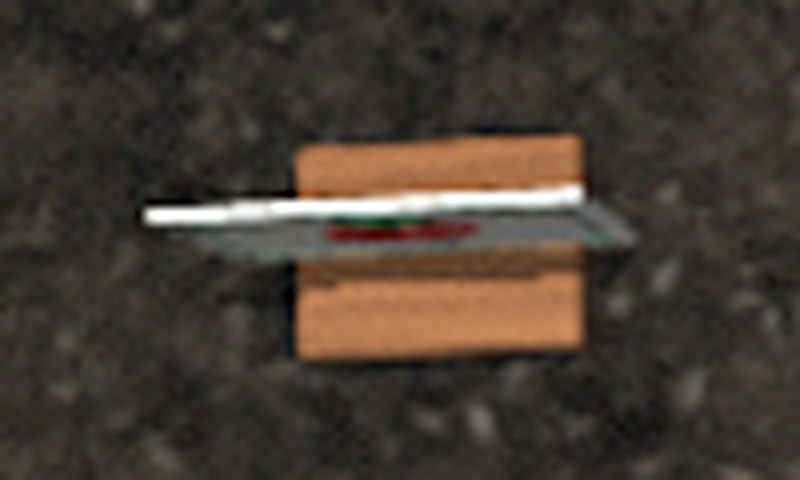

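View pics/c4.png

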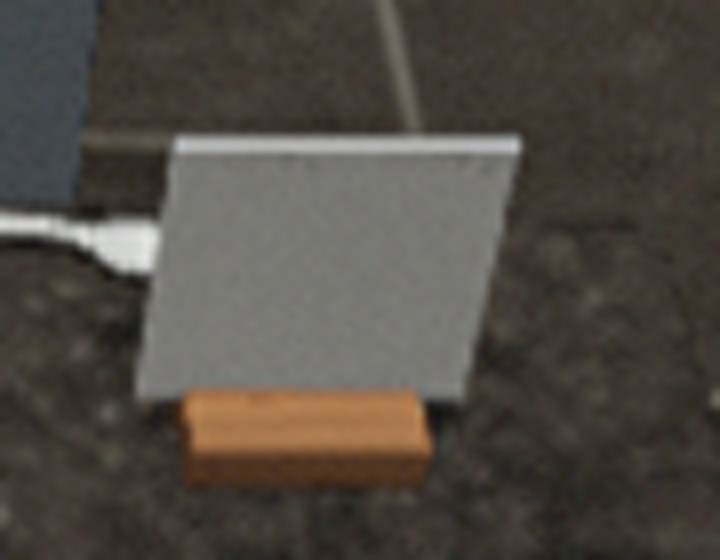

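```bash
cat > h.py <<'E'
import numpy as np,cv2
from plant import arm
from scipy.spatial.transform import Rotation as R
def ray(n,u,v):
    p=arm.camera_params(n);K=p['camera_matrix']
    x,y=cv2.undistortPoints(np.array([[[u,v]]],float),K,np.array([p['k1'],0,0,0,0.]))[0,0]
    return p['origin'],R.from_rotvec(p['rotation']).as_matrix()@np.array([x,y,1])
def onz(n,u,v,z):
    o,d=ray(n,u,v); return o+d*(z-o[2])/d[2]
def tri(a,b):
    o1,d1=ray('top',*a);o2,d2=ray('side',*b)
    s=np.linalg.lstsq(np.stack([d1,-d2],1),o2-o1,rcond=None)[0]
    p,q=o1+s[0]*d1,o2+s[1]*d2
    return (p+q)/2,np.linalg.norm(p-q)
def proj(n,P):
    p=arm.camera_params(n);Rm=R.from_rotvec(p['rotation']).as_matrix().T
    return cv2.projectPoints(np.array([P],float),cv2.Rodrigues(Rm)[0],-Rm@p['origin'],p['camera_matrix'],np.array([p['k1'],0,0,0,0.]))[0].ravel()
E
python3 - <<'E'
from h import *
np.set_printoptions(precision=4,suppress=True)
c1=lambda x,y:((x+.5)/4.5-.5+310,(y+.5)/4.505-.5+205)
c2=lambda x,y:((x+.5)/5.714-.5+200,(y+.5)/5.714-.5+130)
c3=lambda x,y:((x+.5)/8-.5+170,(y+.5)/8-.5+215)
c4=lambda x,y:((x+.5)/8-.5+370,(y+.5)/8-.5+130)
print('pin tri',tri(c1(287,226),c2(483,177)),'pin z48',onz('top',*c1(287,226),.048))
tails=[onz('top',*c1(x,y),.048) for x,y in[(361,161),(384,247)]]
nose=onz('top',*c1(200,246),.048)
print('tails',tails,np.linalg.norm(tails[0]-tails[1]),'nose',nose)
print('tri tails',tri(c1(361,161),c2(400,214)),tri(c1(384,247),c2(388,157)))
print('tray',[onz('top',*c1(x,y),.03) for x,y in[(52,82),(430,55),(462,350),(76,380)]])
print('tea',onz('top',*c1(115,178),.016))
print('mug rim',[onz('top',*c1(x,y),.094) for x,y in[(525,215),(697,210),(612,125),(612,300)]])
print('shaker top',onz('top',*c1(628,60),.09))
print('card top L,R',onz('top',*c3(146,215),.12),onz('top',*c3(581,196),.12))
print('foot',[onz('top',*c3(x,y),.02) for x,y in[(297,147),(582,136),(582,350),(297,358)]])
print('card tri', tri(c3(146,212),c4(520,138)),tri(c3(581,190),c4(176,138)))
E
```

```text
pin tri (array([ 0.4813, -0.1846,  0.0433]), np.float64(0.0017615182517614224)) pin z48 [ 0.481 -0.185  0.048]
tails [array([ 0.5123, -0.2219,  0.048 ]), array([ 0.4706, -0.2316,  0.048 ])] 0.042820279845286795 nose [ 0.4716 -0.1426  0.048 ]
tri tails (array([ 0.5125, -0.2207,  0.045 ]), np.float64(0.0032315403036161563)) (array([ 0.4707, -0.2309,  0.0452]), np.float64(0.0021852216790376987))
tray [array([ 0.5548, -0.0717,  0.03  ]), array([ 0.5672, -0.2607,  0.03  ]), array([ 0.4219, -0.2705,  0.03  ]), array([ 0.4087, -0.0823,  0.03  ])]
tea [ 0.5082 -0.103   0.016 ]
mug rim [array([ 0.4816, -0.2905,  0.094 ]), array([ 0.4835, -0.3702,  0.094 ]), array([ 0.5233, -0.3331,  0.094 ]), array([ 0.4424, -0.3285,  0.094 ])]
shaker top [ 0.5546 -0.3434  0.09  ]
card top L,R [0.505  0.2006 0.12  ] [0.509  0.0903 0.12  ]
foot [array([0.5351, 0.1857, 0.02  ]), array([0.5376, 0.106 , 0.02  ]), array([0.4776, 0.1045, 0.02  ]), array([0.4761, 0.1835, 0.02  ])]
card tri (array([0.5057, 0.2009, 0.1211]), np.float64(0.0009378711264324552)) (array([0.5106, 0.0916, 0.1206]), np.float64(0.0026479635454327516))
```

Measurements agree with the given sizes:

| Check | Measured | Given |
|---|---|---|
| Pin to tail ends | 43 mm | 45 mm |
| Card width | 110 mm | 110 mm |
| Tray | 146 × 189 mm | 148 × 190 mm |

The chosen clip is about 90 mm long. The grip point is about (0.488, -0.216) with a heading of about 103°. The card's right edge is about (0.509, 0.0905).

```bash
cat >> h.py <<'E'
np.set_printoptions(precision=4,suppress=True)
def plan(target,heading=None):
    """shift in tool axes from current pose; roll so that tool y is perpendicular to heading(deg)"""
    o=arm.get_obs();M=R.from_rotvec(o['tcp_rot']).as_matrix()
    print('pos',o['position'],'tool x',M[:,0],'y',M[:,1],'z',M[:,2],'t',o['t'],'w',o['width'],'F',o['contact_force'],'j7',o['joints'][6])
    if target is not None: print('dp world',np.array(target)-o['position'],'dp tool',M.T@(np.array(target)-o['position']))
    if heading is not None:
        cur=np.degrees(np.arctan2(M[1,1],M[0,1]));want=heading-90
        d=(want-cur+90)%180-90   # world ccw
        s=np.radians(d)*np.sign(M[2,2]); print('roll',s)
        for k in(s,): print('tool x after',(M@R.from_rotvec([0,0,k]).as_matrix())[:,0])
E
python3 -c "
from h import *
plan([.50,.30,.239],103.3);plan([.4884,-.2161,.16])"
```

```text
pos [0.19   0.6212 0.2385] tool x [-0.9563  0.2925 -0.0001] y [ 0.2925  0.9563 -0.0014] z [-0.0003 -0.0014 -1.    ] t 0.1 w 0.9989123013019408 F [-0.8554 -0.1005 -0.2589] j7 -0.0585049758743048
dp world [ 0.31   -0.3212  0.0005] dp tool [-0.3904 -0.2165 -0.0001]
roll 1.041817662068316
tool x after [-0.2301  0.9732 -0.0013]
pos [0.19   0.6212 0.2385] tool x [-0.9563  0.2925 -0.0001] y [ 0.2925  0.9563 -0.0014] z [-0.0003 -0.0014 -1.    ] t 0.1 w 0.9989123013019408 F [-0.8554 -0.1005 -0.2589] j7 -0.0585049758743048
dp world [ 0.2984 -0.8373 -0.0785] dp tool [-0.5302 -0.7133  0.0796]
```

```bash
python3 -m inch '[{"gripper":0,"dp":[-0.039,-0.022,0],"roll":0},{"gripper":0,"dp":[-0.039,-0.022,0],"roll":0},{"gripper":0,"dp":[-0.039,-0.022,0],"roll":0},{"gripper":0,"dp":[-0.039,-0.022,0],"roll":0},{"gripper":0,"dp":[-0.039,-0.022,0],"roll":0},{"gripper":0,"dp":[-0.039,-0.022,0],"roll":0},{"gripper":0,"dp":[-0.039,-0.022,0],"roll":0},{"gripper":0,"dp":[-0.039,-0.022,0],"roll":0},{"gripper":0,"dp":[-0.039,-0.022,0],"roll":0},{"gripper":0,"dp":[-0.039,-0.022,0],"roll":0}]' 40
python3 -m inch '[{"gripper":0,"dp":[0,0,0],"roll":0.15},{"gripper":0,"dp":[0,0,0],"roll":0.15},{"gripper":0,"dp":[0,0,0],"roll":0.15},{"gripper":0,"dp":[0,0,0],"roll":0.15},{"gripper":0,"dp":[0,0,0],"roll":0.15},{"gripper":0,"dp":[0,0,0],"roll":0.15},{"gripper":0,"dp":[0,0,0],"roll":0.14},{"gripper":0,"dp":[0,0,0],"roll":0}]'
python3 -c "
from h import *
plan([.4884,-.2161,.16],103.3)"
```

```text
t: 1.35
position: [0.4994, 0.2958, 0.239]
tcp_rot: [-0.464, -3.107, 0.001]
contact_force: [0.3, 0.1, -0.9]
width: 1.001
t: 2.35
position: [0.4985, 0.297, 0.239]
tcp_rot: [-1.946, -2.466, 0.001]
contact_force: [0.5, 0.5, 0.6]
width: 0.998
pos [0.4985 0.297  0.239 ] tool x [-0.2328  0.9725 -0.0004] y [ 0.9725  0.2328 -0.0006] z [-0.0005 -0.0005 -1.    ] t 2.35 w 0.9981388230738345 F [0.5439 0.4784 0.5536] j7 -0.30940187217845433
dp world [-0.0101 -0.5131 -0.079 ] dp tool [-0.4967 -0.1292  0.0793]
roll 0.002801497243014344
tool x after [-0.23    0.9732 -0.0004]
```

```bash
python3 -m inch '[{"gripper":0,"dp":[-0.05,-0.013,0],"roll":0},{"gripper":0,"dp":[-0.05,-0.013,0],"roll":0},{"gripper":0,"dp":[-0.05,-0.013,0],"roll":0},{"gripper":0,"dp":[-0.05,-0.013,0],"roll":0},{"gripper":0,"dp":[-0.05,-0.013,0],"roll":0},{"gripper":0,"dp":[-0.05,-0.013,0],"roll":0},{"gripper":0,"dp":[-0.05,-0.013,0.02],"roll":0},{"gripper":0,"dp":[-0.05,-0.013,0.02],"roll":0},{"gripper":0,"dp":[-0.05,-0.013,0.02],"roll":0},{"gripper":0,"dp":[-0.046,-0.012,0.02],"roll":0}]'
python3 -m inch '[{"gripper":0,"dp":[0,0,0],"roll":0},{"gripper":0,"dp":[0,0,0],"roll":0}]'
python3 - <<'E'
from h import *
plan([.4884,-.2161,.018],103.3)
for n in['top','side']:
    f=arm.grab_frame(n); cv2.imwrite(f'pics/{n}1.png',f)
    a=f[190:310,300:490] if n=='top' else f[90:210,190:350]
    cv2.imwrite(f'pics/{n}1c.png',cv2.resize(a,None,fx=4,fy=4,interpolation=cv2.INTER_CUBIC))
E
```

```text
t: 3.6
position: [0.488, -0.217, 0.1589]
tcp_rot: [1.942, 2.469, 0.001]
contact_force: [0.9, 2.4, 0.2]
width: 1.001
t: 3.85
position: [0.4882, -0.215, 0.1592]
tcp_rot: [-1.944, -2.467, 0.0]
contact_force: [0.2, 0.6, -0.3]
width: 1.0
pos [ 0.4882 -0.215   0.1592] tool x [-0.2338  0.9723  0.0003] y [ 0.9723  0.2338 -0.0005] z [-0.0006  0.0001 -1.    ] t 3.85 w 1.0002210817553145 F [ 0.2049  0.6195 -0.3272] j7 0.7209337340289949
dp world [ 0.0002 -0.0011 -0.1412] dp tool [-0.0012  0.      0.1412]
roll 0.0038445273707961676
tool x after [-0.23    0.9732  0.0003]
```

View pics/top1c.png

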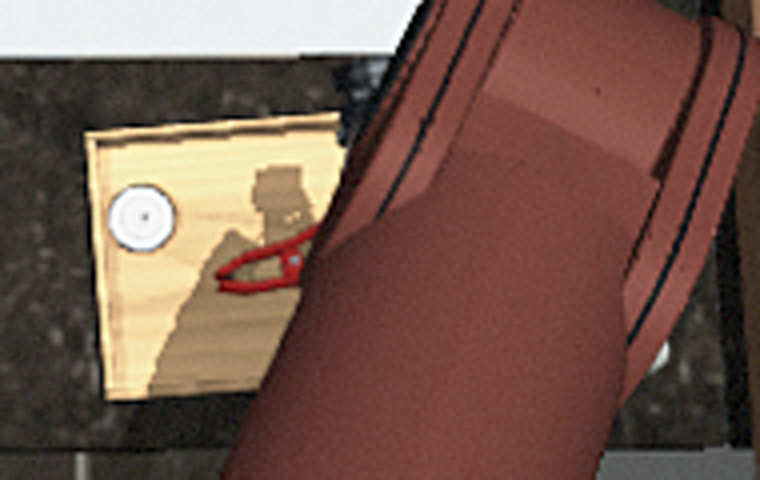

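View pics/side1c.png

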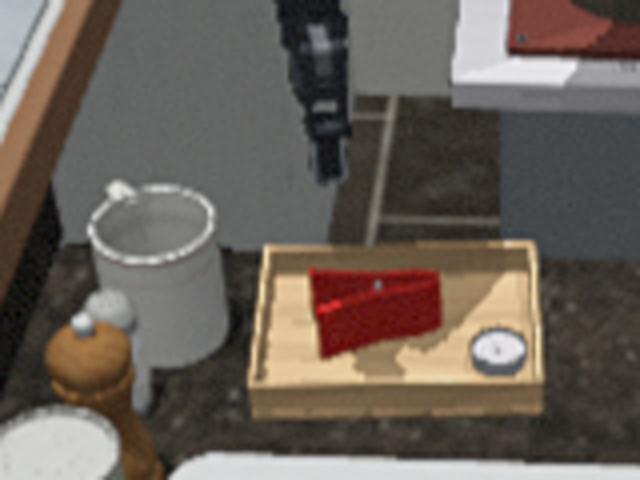

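Top: the clip's jaws are visible at crop (220,280) with the fingers above the tails. Side: the fingers are over the tray at crop (330,180) and nothing has been touched. I'll descend now.

```bash
python3 -m inch '[{"gripper":0,"dp":[-0.001,0,0.03],"roll":0},{"gripper":0,"dp":[0,0,0.03],"roll":0},{"gripper":0,"dp":[0,0,0.03],"roll":0},{"gripper":0,"dp":[0,0,0.02],"roll":0},{"gripper":0,"dp":[0,0,0.02],"roll":0},{"gripper":0,"dp":[0,0,0.011],"roll":0},{"gripper":0,"dp":[0,0,0],"roll":0},{"gripper":0,"dp":[0,0,0],"roll":0}]'
python3 - <<'E'
from h import *
plan([.4884,-.2161,.018],103.3)
f=arm.grab_frame('side'); a=f[90:210,190:350]
cv2.imwrite(f'pics/side2c.png',cv2.resize(a,None,fx=4,fy=4,interpolation=cv2.INTER_CUBIC))
E
```

```text
t: 4.95
position: [0.4889, -0.2166, 0.019]
tcp_rot: [1.947, 2.465, 0.001]
contact_force: [0.4, 0.2, 0.2]
width: 0.995
pos [ 0.4889 -0.2166  0.019 ] tool x [-0.2317  0.9728 -0.0005] y [0.9728 0.2317 0.0008] z [ 0.0009 -0.0003 -1.    ] t 4.95 w 0.9948102909855017 F [0.4322 0.2027 0.248 ] j7 0.8840937262006523
dp world [-0.0005  0.0005 -0.001 ] dp tool [ 0.0006 -0.0004  0.001 ]
roll 0.0016598323041808558
tool x after [-0.23    0.9732 -0.0005]
```

View pics/side2c.png

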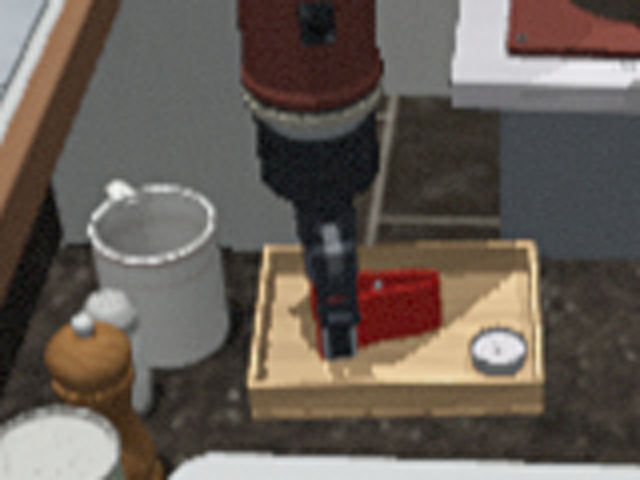

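The fingers straddle the tails at crop (338,330), level with the tail section. I'll close on it.

```bash
python3 -m inch '[{"gripper":0.4,"dp":[0,0,0],"roll":0},{"gripper":0.6,"dp":[0,0,0],"roll":0},{"gripper":0.8,"dp":[0,0,0],"roll":0},{"gripper":1,"dp":[0,0,0],"roll":0},{"gripper":1,"dp":[0,0,0],"roll":0},{"gripper":1,"dp":[0,0,0],"roll":0},{"gripper":1,"dp":[0,0,0],"roll":0},{"gripper":1,"dp":[0,0,0],"roll":0}]' 45
python3 - <<'E'
from h import *
plan([.4884,-.2161,.018],103.3)
for n in['top','side']:
    f=arm.grab_frame(n)
    a=f[190:310,300:490] if n=='top' else f[90:210,190:350]
    cv2.imwrite(f'pics/{n}3c.png',cv2.resize(a,None,fx=4,fy=4,interpolation=cv2.INTER_CUBIC))
E
```

```text
t: 6.0
position: [0.4898, -0.2168, 0.0196]
tcp_rot: [1.946, 2.464, 0.002]
contact_force: [-0.5, -0.0, 10.5]
width: 0.253
pos [ 0.4898 -0.2168  0.0196] tool x [-0.2318  0.9728 -0.0012] y [0.9728 0.2318 0.0024] z [ 0.0026 -0.0006 -1.    ] t 6.0 w 0.2530089000844934 F [-0.5428 -0.025  10.4895] j7 0.8843428178237925
dp world [-0.0014  0.0007 -0.0016] dp tool [ 0.001  -0.0011  0.0015]
roll 0.0017713104485424856
tool x after [-0.23    0.9732 -0.0012]
```

View pics/top3c.png

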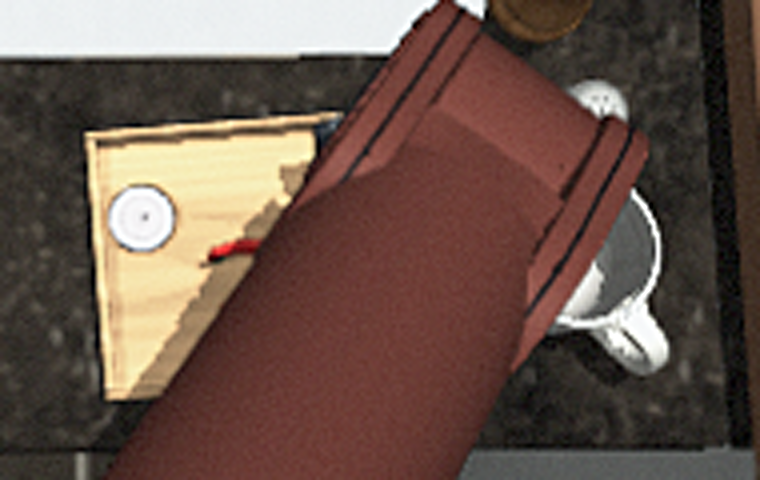

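View pics/side3c.png

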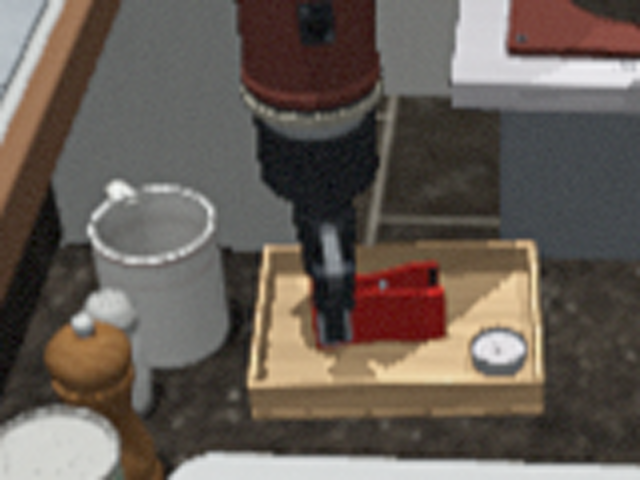

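The jaws gape at crop (430,275) and the width reads 21.5 mm, so the tails are fully squeezed. Lifting.

```bash
python3 -m inch '[{"gripper":1,"dp":[0,0,-0.01],"roll":0},{"gripper":1,"dp":[0,0,-0.02],"roll":0},{"gripper":1,"dp":[0,0,-0.03],"roll":0},{"gripper":1,"dp":[0,0,-0.03],"roll":0},{"gripper":1,"dp":[0,0,-0.03],"roll":0},{"gripper":1,"dp":[0,0,0],"roll":-0.0},{"gripper":1,"dp":[0,0,0],"roll":0.1},{"gripper":1,"dp":[0,0,0],"roll":0.09},{"gripper":1,"dp":[0,0,0],"roll":0}]' 45
python3 - <<'E'
from h import *
plan([.52,-.05,.14],92.2)
f=arm.grab_frame('side')
a=f[90:210,190:350]
cv2.imwrite(f'pics/side4c.png',cv2.resize(a,None,fx=4,fy=4,interpolation=cv2.INTER_CUBIC))
E
```

```text
t: 7.22
position: [0.488, -0.2161, 0.1381]
tcp_rot: [-2.171, -2.27, 0.001]
contact_force: [-0.1, 0.2, -1.2]
width: 0.253
pos [ 0.488  -0.2161  0.1381] tool x [-0.0445  0.999   0.0001] y [ 0.999   0.0445 -0.0008] z [-0.0008  0.0001 -1.    ] t 7.225 w 0.2534113845074825 F [-0.1281  0.239  -1.2057] j7 0.5679485193379192
dp world [0.032  0.1661 0.0019] dp tool [ 0.1645  0.0393 -0.0019]
roll 0.006070888286754998
tool x after [-0.0384  0.9993  0.0001]
```

View pics/side4c.png

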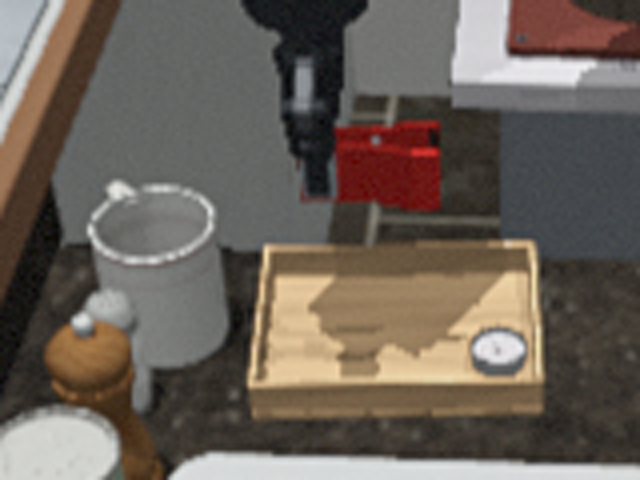

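The clip is clear of the tray, level, with its jaws agape at crop (435,140). Moving to a point short of the card's right edge.

```bash
python3 -m inch '[{"gripper":1,"dp":[0.03,0.005,0],"roll":0},{"gripper":1,"dp":[0.04,0.008,0],"roll":0},{"gripper":1,"dp":[0.04,0.008,0],"roll":0},{"gripper":1,"dp":[0.04,0.008,0],"roll":0},{"gripper":1,"dp":[0.03,0.005,0.02],"roll":0},{"gripper":1,"dp":[0.013,0,0.03],"roll":0},{"gripper":1,"dp":[0,0,0.01],"roll":0},{"gripper":1,"dp":[0,0,0],"roll":0},{"gripper":1,"dp":[0,0,0],"roll":0}]' 45
python3 - <<'E'
from h import *
plan([.5135,-.022,.0736],92.2)
for n in['top','side']:
    f=arm.grab_frame(n);cv2.imwrite(f'pics/{n}5.png',f)
    a=f[200:300,170:370] if n=='top' else f[90:210,290:450]
    cv2.imwrite(f'pics/{n}5c.png',cv2.resize(a,None,fx=4,fy=4,interpolation=cv2.INTER_CUBIC))
E
```

```text
t: 8.4
position: [0.5145, -0.0231, 0.0793]
tcp_rot: [2.173, 2.268, 0.001]
contact_force: [0.2, -0.7, 0.5]
width: 0.254
pos [ 0.5145 -0.0231  0.0793] tool x [-0.0427  0.9991 -0.0002] y [0.9991 0.0427 0.0013] z [ 0.0013 -0.0001 -1.    ] t 8.4 w 0.2544352348084358 F [ 0.1705 -0.6898  0.4851] j7 0.19741103619834585
dp world [-0.001   0.0011 -0.0057] dp tool [ 0.0011 -0.001   0.0057]
roll 0.004349563981966744
tool x after [-0.0384  0.9993 -0.0002]
```

View pics/top5c.png

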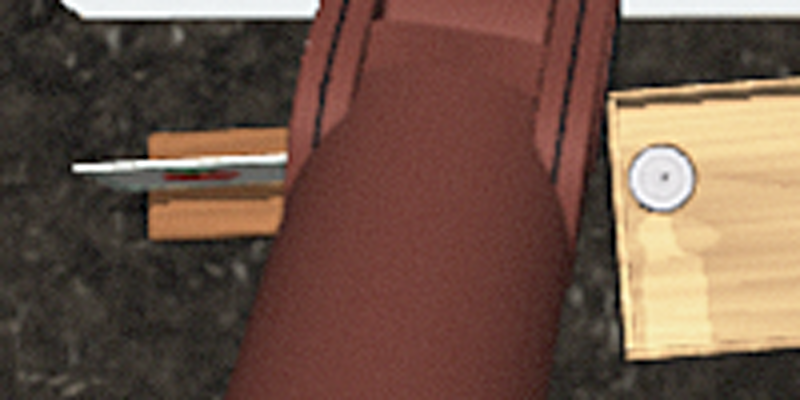

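View pics/side5c.png

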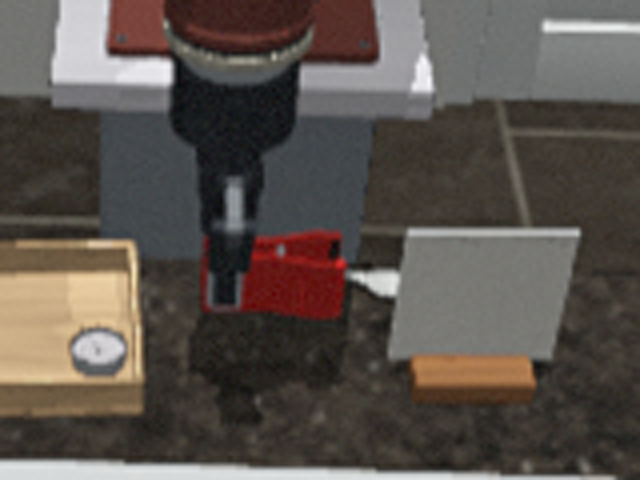

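```bash
python3 - <<'E'
from h import *
f=lambda x,y:((x+.5)/4-.5+290,(y+.5)/4-.5+90)
for nm,p,z in[('near nose top',(345,261),.1077),('far nose top',(341,231),.1077),('near nose bottom',(341,319),.0637),('pin',(281,250),.1077),('near tail bottom',(203,311),.0637)]:
    print(nm,onz('side',*f(*p),z))
def onx(u,v,x):
    o,d=ray('side',u,v);return o+d*(x-o[0])/d[0]
print('near edge heights at x=.53',onx(*f(345,261),.53),onx(*f(341,319),.53))
print('card corner top R, side', onz('side',*f(405,229),.12), onz('side',*f(579,230),.12))
E
```

```text
near nose top [0.5286 0.0538 0.1077]
far nose top [0.4974 0.0531 0.1077]
near nose bottom [0.532  0.0554 0.0637]
pin [0.5192 0.0141 0.1077]
near tail bottom [ 0.5282 -0.0331  0.0637]
near edge heights at x=.53 [0.53   0.0536 0.1088] [0.53   0.0556 0.062 ]
card corner top R, side [0.5099 0.0914 0.12  ] [0.5054 0.2011 0.12  ]
```

Nose midpoint is about (0.513, 0.054) with an outer span of 31 mm, which matches 24 mm gape plus the walls. The vertical band of 62–109 mm also agrees. The card edge triangulates at (0.510, 0.091). I need about 61 mm forward, and I'll correct 2 mm sideways first.

```bash
python3 -m inch '[{"gripper":1,"dp":[0.01,-0.002,0.005],"roll":0},{"gripper":1,"dp":[0.01,0,0],"roll":0},{"gripper":1,"dp":[0.01,0,0],"roll":0},{"gripper":1,"dp":[0.01,0,0],"roll":0},{"gripper":1,"dp":[0.01,0,0],"roll":0},{"gripper":1,"dp":[0.007,0,0],"roll":0},{"gripper":1,"dp":[0.004,0,0],"roll":0},{"gripper":1,"dp":[0,0,0],"roll":0},{"gripper":1,"dp":[0,0,0],"roll":0}]' 45
python3 - <<'E'
from h import *
plan(None)
for n in['top','side']:
    f=arm.grab_frame(n);cv2.imwrite(f'pics/{n}6.png',f)
    a=f[200:300,170:370] if n=='top' else f[130:205,345:445]
    cv2.imwrite(f'pics/{n}6c.png',cv2.resize(a,None,fx=4 if n=='top' else 8,fy=4 if n=='top' else 8,interpolation=cv2.INTER_CUBIC))
E
```

```text
t: 9.62
position: [0.5093, 0.0385, 0.0734]
tcp_rot: [2.173, 2.269, -0.0]
contact_force: [-0.1, -0.6, -1.0]
width: 0.25
pos [0.5093 0.0385 0.0734] tool x [-0.0435  0.9991 -0.0002] y [0.9991 0.0435 0.    ] z [ 0.     -0.0002 -1.    ] t 9.625 w 0.24959509606719857 F [-0.0626 -0.5553 -0.9527] j7 0.069197464175476
```

View pics/top6c.png

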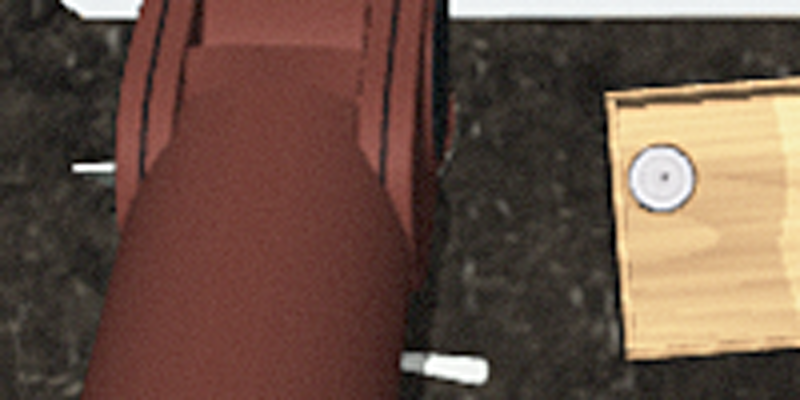

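View pics/side6c.png

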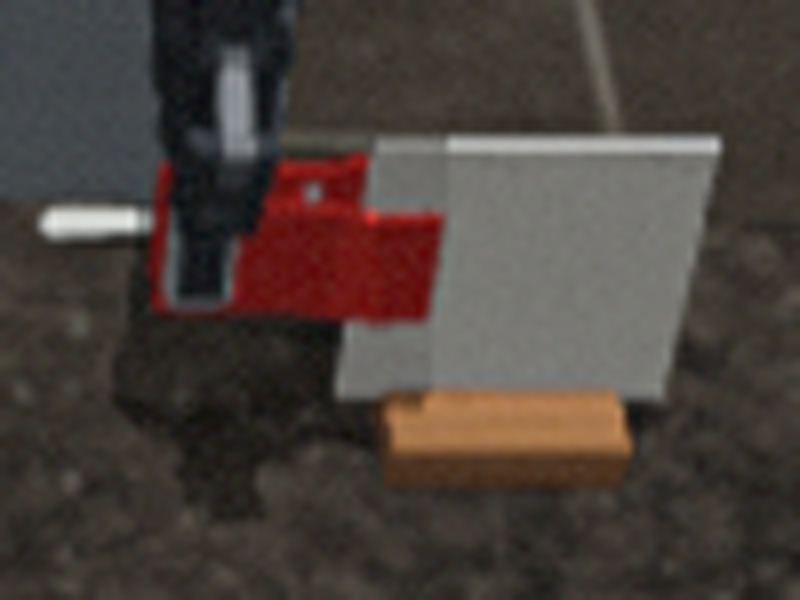

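```bash
python3 - <<'E'
from h import *
f=lambda x,y:((x+.5)/8-.5+345,(y+.5)/8-.5+130)
for nm,p,z in[('near nose top',(443,212),.102),('near nose bottom',(432,322),.058),('pin',(313,191),.102),('card top R edge',(375,137),.12),('card top L',(720,137),.12)]:
    print(nm,onz('side',*f(*p),z))
C=np.array([.5075,.146]);a=np.array([-.0405,.999])
P=onz('side',*f(443,212),.102)[:2]-C
print('stand frame y',P@a,'x',P@np.array([a[1],-a[0]]))
P=onz('side',*f(432,322),.058)[:2]-C
print('stand frame y',P@a,'x',P@np.array([a[1],-a[0]]))
# shadow/gap check of foot
b=cv2.imread('pics/side0.png').astype(int);c=cv2.imread('pics/side6.png').astype(int)
d=np.abs(b-c).sum(2);print('foot diff',d[180:192,400:425].mean(),'card right half diff',d[145:180,410:436].mean(),'mug',d[135:182,210:246].mean(),'bg',d[100:140,520:630].mean())
# pin->tool
o=arm.get_obs();print('pred nose mid',o['position']+R.from_rotvec(o['tcp_rot']).as_matrix()@[.075,0,-.0064],o['qvel'])
E
```

```text
near nose top [0.523  0.1152 0.102 ]
near nose bottom [0.5239 0.1176 0.058 ]
pin [0.5142 0.075  0.102 ]
card top R edge [0.509  0.0928 0.12  ]
card top L [0.5035 0.2019 0.12  ]
stand frame y -0.031359179868278755 x 0.014255303415387052
stand frame y -0.02907252757667034 x 0.015241622960383469
foot diff 6.553333333333334 card right half diff 5.208791208791209 mug 4.719858156028369 bg 6.481363636363636
pred nose mid [0.506  0.1134 0.0797] [ 0.0013  0.0013 -0.0023 -0.0005 -0.0003  0.0011 -0.0008]
```

The near nose sits at stand-frame y about -30 mm and x about +14.5 mm (outer face), so the jaws are nearly centred on the card. The stand and mug pixels are unchanged. I'll let it settle, check once more, then hand in.

```bash
python3 -m inch '[{"gripper":1,"dp":[0,0,0],"roll":0},{"gripper":1,"dp":[0,0,0],"roll":0},{"gripper":1,"dp":[0,0,0],"roll":0},{"gripper":1,"dp":[0,0,0],"roll":0}]' 45
python3 - <<'E'
from h import *
plan(None); print(np.abs(arm.get_obs()['qvel']).max())
print(arm.hand_in())
E
```

```text
t: 10.22
position: [0.5092, 0.0389, 0.0733]
tcp_rot: [-2.172, -2.27, 0.0]
contact_force: [-0.0, -1.1, -0.8]
width: 0.249
pos [0.5092 0.0389 0.0733] tool x [-0.0439  0.999   0.    ] y [ 0.999   0.0439 -0.    ] z [-0. -0. -1.] t 10.225 w 0.2487836771118205 F [-0.0067 -1.0729 -0.8172] j7 0.06903428608902565
0.0017456667737347845
the job is handed in; nothing more can be done
None
```

I took the large red clip from the tray by its tails, squeezed it fully open and brought it round the card's right-hand edge. I handed the job in at 10.2 s with the clip held still there; no verdict is reported.

**Last checks:**
- **Jaws:** the near nose was about 25 mm inside the card edge and roughly 80 mm high. Its outer face was 14–15 mm off the card's mid-plane, so the jaws are about centred on the card.
- **Opening:** the gripper read 21 mm, against the 23 mm given for fully squeezed tails. That is slightly low and drifted down by about 0.5 mm, but the jaws looked wide open in the pictures.
- **Other objects:** the stand and mug showed no change beyond image noise, and the tea light was still in the tray. I made no separate numeric check of the salt shaker.
- **Contact force:** it stayed around 1 N, at noise level.

**Not confirmed:** the far jaw was hidden behind the card and the arm, so its position is inferred from the clip's symmetry and from the view just before the final approach. The tool pose put the nose midpoint 1–2 mm from where the camera did, well inside the roughly 10 mm clearance on each side.

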